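# Hand two attenuators in at the calibration return box

### The arm

A 6-joint arm with a two-finger parallel gripper is mounted at the origin on the work surface; the furniture and walls round the work are solid. World frame = base frame: x ahead of the robot, y to its left, z up, the work surface at z = 0. Lengths are in m, angles in rad, forces in N, time in s.
With the tool pointing down it reaches from about 0.35 to 0.925 m from the base axis. Payload 6.4 kg.
Tool frame: the origin (TCP) lies at the very end of the fingers, on their centre line; the grasp point (between the pads) lies 19 mm behind it; z points along the fingers, x is the direction in which the jaws open and shut, and the axes are right-handed (so a half turn about z gives the same grasp; the last joint's range is limited). The gripper opens to 85 mm and grips with 20 to 120 N. Pads are 22 mm wide; open, the fingers measure 114 mm over their backs; the gripper's body (76 mm by 85 mm) begins 54 mm behind the grasp point. The pads swing forward as they close: fully open they stand 13 mm farther back than shut.
Start: joints at [-1.472, 0.245, 1.558, -0, 1.339, -0.174], TCP at [0.175, -0.626, 0.231] pointing down, gripper open.
Joint ranges: [-3.13, 3.13], [-1.02, 2.26], [0.13, 2.54], [-0.95, 4.09], [0.21, 2.88], [-2.74, 2.74]. Speed limits (rad/s): [2.57, 2.57, 3.14, 3.14, 3.14, 3.14].

### API

Orientations are given as a unit quaternion [x, y, z, w].
In Python, from station import robot, eyes gives the robot as it stands.
- The arm moves only by the tool jog_arm, never from a script. Its argument "steps" is a list of rows, each a list of 3 entries, a list of its own where there are three numbers: the shift along the tool's x, y, z in m, then the turn, a rotation vector about the tool's x, y, z in rad, then the finger opening in m, from 0 to 0.0854. A call has 1 to 5 rows; each row is the pose to reach, as a shift and turn from the pose measured when the call began, along the tool's axes at that moment; what a row does not reach only later rows make up. A row lasts 1/12 s, in which the tool goes at most 41.7 mm and 7.16 degrees, less where a joint would pass 70% of its speed; a pose out of reach is approached as far as the arm can. A call with a gripper value outside its range is refused whole. The fingers move at their own pace and stop on an object; the grip force is fixed at half the most. Time passes only in rows, so rows that repeat a pose let the fingers close. It gives the time, the measured TCP pose, the force and the opening at its end, in the units of the state.
- robot.state(): the state, without advancing time (a new reading comes with each control period).
- eyes.snapshot(name): name is "scene" or "side" or "wrist"; returns a dict with "image" (420x560x3 uint8, red, green, blue), "intrinsics" (3x3 intrinsics, pixels), "k1" (the pictures are not rectified: a ray, as slopes to the right and down, at radius r is drawn at 1 + k1 r^2 times it, then the intrinsics apply), "view" (4x4, takes a point from world to camera coordinates). Camera axes: x right, y down, z forward; pixel columns grow to the right and rows downward; lengths in m; the calibration is good to about 2 mm. A picture is of the moment at which its call begins. There is no depth.
- robot.job_done(): hands the job in, once; it reports no verdict.
The state is a dict: "t": time; "q": joint angles; "joint_vel": joint speeds; "joint_efforts": joint torques, N m; "eef_pos": TCP position; "tool_rot": TCP orientation; "contact_force": force on the tool from outside, world axes, zero at the start; "wrist_torque": the same for the moment, N m; "opening": opening from 0.0 (shut) to 1.0 (fully open).
Only numpy, scipy, OpenCV 4.12 (cv2) and the standard library are available. Lean on these libraries where they do the work, as an engineer would, in place of code of your own. Each camera call takes 0.05 s, during which the arm holds its last target. There are 200 camera calls.

### The job

Post the two loose attenuators into the calibration return box, one to a cell, and press each down through the spring flaps until it lies on the floor of its cell. Only two of the six cells are empty; the flaps hide which and the cover stays on, so they can only be found by feel, pressing gently through the flaps. Do not drop the attenuators or lean hard on the box, and leave the other things on the bench where they are.

Things in the scene. Friction and masses are not known exactly. Their poses are not given: they have to be found in the camera images.
- cal_box: Return box, fixed: grey, flat aluminium cover; 184 (x) x 206 (y) x 50 mm high, yaw within 0.25 rad; a steel bar along each y end, 20 mm out. Origin: middle of its underside; x points away from the robot. Six ports, 72 (x) x 42 (y) mm, two rows of three, 84 mm apart in x, 62 in y, a cell under each, 46 mm wide, its floor 46 mm below the cover's top. Four cells hold an attenuator, two none.
- cover_middle (a point): Middle of the cover's top. Each port is shut by two thin, slick black plastic flaps hinged on its long sides (x), meeting mid-port 1 mm below the cover's top. Light springs hold them shut: an attenuator laid on them stays there; 1 to 4 N pressed down mid-port swings both down (38 mm clear between them), and they shut behind what went through.
- cell_1 (a point): Middle of the port of cell 1 (nearer row, left), at the cover's top, 50 mm above the bench. Shut fingertips pressed down mid-port meet a stored attenuator (it lies along x in the middle) 25 to 26 mm below the cover's top; an empty cell is open to 46 mm.
- cell_2 (a point): Middle of the port of cell 2 (nearer row, middle), at the cover's top, 50 mm above the bench. An attenuator goes in lying along x, pressed down with shut fingers; on the floor its top is 26 mm below the cover's top.
- cell_3 (a point): Middle of the port of cell 3 (nearer row, right), at the cover's top, 50 mm above the bench. In a taken cell an attenuator sticks on top of the stored one and cannot be gripped again.
- cell_4 (a point): Middle of the port of cell 4 (farther row, left), at the cover's top, 50 mm above the bench. Axes as the box.
- cell_5 (a point): Middle of the port of cell 5 (farther row, middle), at the cover's top, 50 mm above the bench. Axes as the box.
- cell_6 (a point): Middle of the port of cell 6 (farther row, right), at the cover's top, 50 mm above the bench. Axes as the box.
- att_1: Loose black finned coaxial attenuator with a steel connector at each end, lying on the bench, about 0.06 kg. Finned body 20 mm wide, 20 mm high and 41 mm long; with connectors (10 mm diameter) 58 mm long. Origin in the middle of its underside; long axis along its y; grip the finned body across x (20 mm).
- att_1_mid (a point): Middle of attenuator 1, on its long axis, 10 mm above its underside.
- att_2: Loose black finned coaxial attenuator with a steel connector at each end, lying on the bench, about 0.06 kg. Finned body 20 mm wide, 20 mm high and 41 mm long; with connectors (10 mm diameter) 58 mm long. Origin in the middle of its underside; long axis along its y; grip the finned body across x (20 mm).
- att_2_mid (a point): Middle of attenuator 2, on its long axis, 10 mm above its underside.
- spool: Solder spool, black flanges, 54 mm diameter, 40 mm high, loose; bystander, origin in the middle of its underside.
- tower: Four-sided printed array tower, 69 x 64 x 80 mm, loose; bystander, origin in the middle of its underside.
- adapter: Small gold coaxial adapter, 28 mm long, 10 mm thick, loose; bystander, origin in the middle of its underside, long axis y.
- marker: White marker pen with black cap, 135 mm long, 16 mm thick, loose; bystander, origin in the middle of its underside, long axis y.

How it is judged:
At the end, for the whole second after the job is handed in: Both attenuators lie on the floor of the return box, each in a cell of its own: middle of each 8 to 20 mm above the box's underside (14 mm when it lies on the floor), within 60 mm in x and 85 mm in y of the box's middle, more than 33 mm apart, at rest (slower than 0.02 m/s) (z of att_1_mid in the frame of cal_box between 0.008 and 0.02 m and x of att_1_mid in the frame of cal_box between -0.06 and 0.06 m and y of att_1_mid in the frame of cal_box between -0.085 and 0.085 m and linear speed of each of att_1, att_2 below 0.02 m/s and z of att_2_mid in the frame of cal_box between 0.008 and 0.02 m and x of att_2_mid in the frame of cal_box between -0.06 and 0.06 m and y of att_2_mid in the frame of cal_box between -0.085 and 0.085 m and horizontal distance between att_1_mid and att_2_mid above 0.033 m); the robot touches nothing.
It fails at once if the hand presses on the box or its flaps with more than 40 N (contact force between the fingers and cal_box above 40 N).
It fails at once if an attenuator is dropped or thrown: it moves faster than 0.7 m/s with no finger on it ((linear speed of att_1 above 0.7 m/s and contact force between the fingers and att_1 below 0.02 N) or (linear speed of att_2 above 0.7 m/s and contact force between the fingers and att_2 below 0.02 N)).
It fails at once if the solder spool, array tower, adapter or marker pen is pushed more than 20 mm from its place (distance of any of spool, tower, adapter, marker from where it was at the start of the episode above 0.02 m).
It also fails if it takes over 72 s, if anything falls off the work surface, if the arm or the gripper's body presses on something with over 40 N, if the wrist force passes 120 N, or if a joint passes its speed limit or range.

## Working session

There is one attempt and no reset: what is moved stays moved. The work goes in short steps, Python scripts to look and compute and a tool call to move; the robot and the scene stay as the last step left them, time stands still between calls to the robot, and variables do not carry over. Pictures are saved under pics/ and viewed, about 8 in all and at most 12, crops included, and the job is handed in when it is done.

Besides the shell and the picture viewer there is one more tool, called after ">>>" as name([rows], argument=value, ...), one row to a line, values as JSON. jog_arm: Moves the arm, as the interface text tells. Its arguments: {"type":"object","properties":{"steps":{"type":"array","items":{"type":"array"}}},"required":["steps"]}

```bash
mkdir -p pics; python3 - <<'E'
from station import robot, eyes
import cv2,numpy as np,json
print(robot.state())
for n in ["scene","side","wrist"]:
    s=eyes.snapshot(n); cv2.imwrite(f"pics/{n}0.png",s["image"][:,:,::-1])
    json.dump({k:np.asarray(s[k]).tolist() for k in("intrinsics","k1","view")},open(f"{n}.json","w"))
    print(n,s["k1"],np.round(s["intrinsics"],1).tolist(),np.round(s["view"],3).tolist())
E
```

```text
{'t': 0.0, 'q': array([-1.47211705e+00,  2.45807414e-01,  1.55904166e+00, -7.67415214e-06,
        1.33870108e+00, -1.74113015e-01]), 'joint_vel': array([ 0.00122531,  0.00026395, -0.00088203, -0.00120647, -0.00014933,
        0.00016466]), 'joint_efforts': array([ 8.78577885e-04, -4.29504991e+01, -3.26130581e+01, -2.08456349e-04,
        5.27070180e-03,  1.59544561e-05]), 'eef_pos': array([ 0.17506267, -0.62538989,  0.23016972]), 'tool_rot': array([ 7.96687521e-01, -6.04390632e-01, -6.68230090e-04, -7.15148063e-04]), 'contact_force': array([ 0.18470602, -0.02892692,  0.30609591]), 'wrist_torque': array([ 0.00437106,  0.01140708, -0.03869507]), 'opening': 1.000214745522837}
scene 0.05406066237762402 [[518.2, 0.0, 277.4], [0.0, 518.2, 207.9], [0.0, 0.0, 1.0]] [[0.872, -0.489, 0.015, -0.53], [-0.35, -0.643, -0.681, 0.246], [0.343, 0.589, -0.732, 1.23], [0.0, 0.0, 0.0, 1.0]]
side -0.13560898709575095 [[432.3, 0.0, 281.9], [0.0, 432.3, 217.7], [0.0, 0.0, 1.0]] [[0.834, -0.551, 0.022, -0.515], [-0.311, -0.503, -0.806, 0.219], [0.456, 0.666, -0.591, 0.936], [0.0, 0.0, 0.0, 1.0]]
wrist 0.017877749873653946 [[339.2, 0.0, 280.7], [0.0, 339.2, 206.5], [0.0, 0.0, 1.0]] [[0.269, -0.963, -0.002, -0.649], [-0.914, -0.256, 0.314, -0.042], [-0.303, -0.083, -0.949, 0.381], [0.0, 0.0, 0.0, 1.0]]
```

View pics/scene0.png

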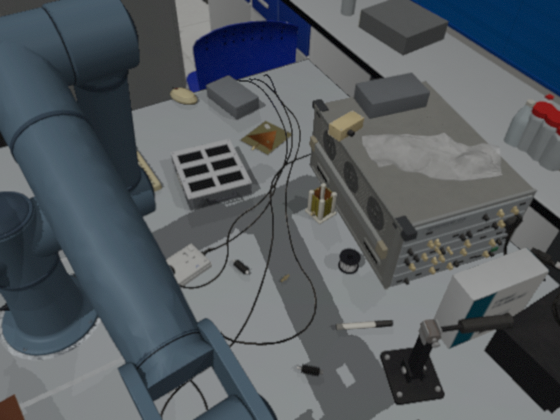

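View pics/side0.png

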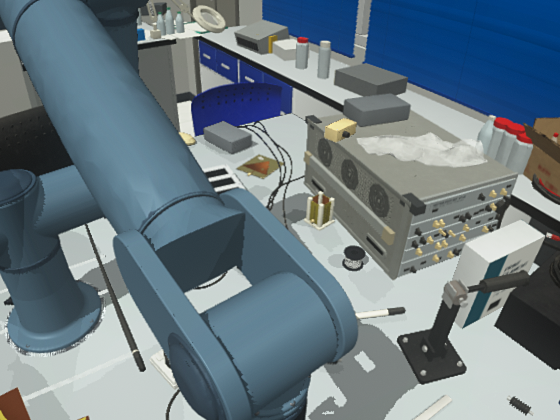

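The scene picture shows the box around (210,172), attenuators at about (241,267) and (311,370), adapter at (284,279), spool at (349,262), tower at (322,205) and marker at (363,324). I'll enlarge the important parts.

```bash
python3 - <<'E'
import cv2,numpy as np
im=cv2.imread("pics/scene0.png")
a=cv2.resize(im[130:215,165:260],None,fx=6,fy=6,interpolation=cv2.INTER_CUBIC) #570x510
b=cv2.resize(im[255:285,225:260],None,fx=6,fy=6,interpolation=cv2.INTER_CUBIC) #210x180
c=cv2.resize(im[355:385,295:330],None,fx=6,fy=6,interpolation=cv2.INTER_CUBIC)
o=np.zeros((510,790,3),np.uint8);o[:,:570]=a;o[:180,575:785]=b;o[200:380,575:785]=c
cv2.imwrite("pics/crop.png",o)
E
cat > h.py <<'E'
import json,numpy as np
from scipy.optimize import brentq
def cam(n):
    d=json.load(open(n+".json"));return np.array(d["intrinsics"]),d["k1"],np.array(d["view"])
def ray2plane(c,u,v,z):
    K,k,V=c;p=np.array([(u-K[0,2])/K[0,0],(v-K[1,2])/K[1,1]])
    q=p.copy()
    for _ in range(30): q=p/(1+k*(q@q))
    R=V[:3,:3];o=-R.T@V[:3,3];d=R.T@np.array([q[0],q[1],1]);return o+d*(z-o[2])/d[2]
def proj(c,P):
    K,k,V=c;P=np.atleast_2d(P);C=P@V[:3,:3].T+V[:3,3];q=C[:,:2]/C[:,2:]
    q=q*(1+k*(q**2).sum(1,keepdims=True));return q*[K[0,0],K[1,1]]+K[:2,2]
E
```

```text
(no output)
```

View pics/crop.png

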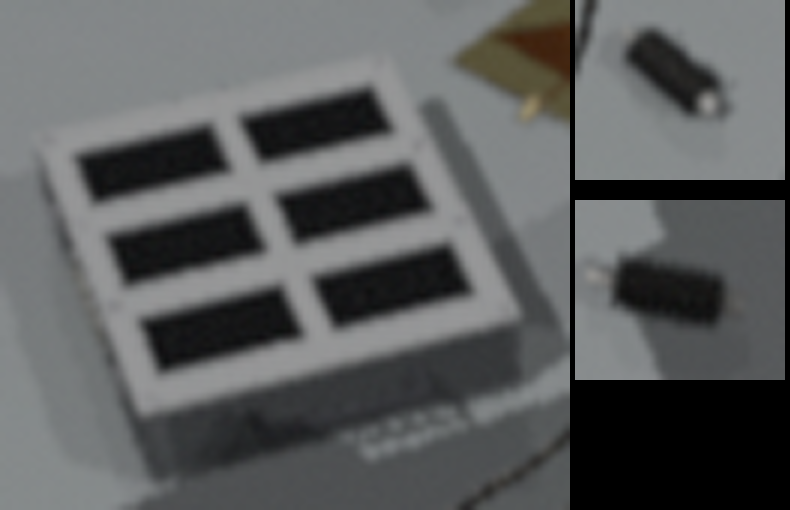

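```bash
cat > m.py <<'E'
from h import *;import cv2
from scipy.optimize import least_squares
im=cv2.imread("pics/scene0.png");c=cam("scene")
def blobs(x0,x1,y0,y1,th,amin):
    g=cv2.resize(im[y0:y1,x0:x1].max(2),None,fx=6,fy=6,interpolation=cv2.INTER_CUBIC)
    n,l,s,ct=cv2.connectedComponentsWithStats((g<th).astype(np.uint8))
    return [((ct[i]+.5)/6-.5+[x0,y0],s[i,4],l==i) for i in range(1,n) if s[i,4]>amin]
B=blobs(165,260,130,215,75,3000)
B=[b for b in B if b[1]<12000 and 175<b[0][0]<245]
cen=np.array([ray2plane(c,*b[0],0.049)[:2] for b in B]);print(np.round(cen,4),[b[1] for b in B])
cells=np.array([[x,y] for x in(-.042,.042) for y in(.062,0,-.062)])
def T(p):
    R=np.array([[np.cos(p[2]),-np.sin(p[2])],[np.sin(p[2]),np.cos(p[2])]]);return cells@R.T+p[:2]
m=cen.mean(0);best=None
f=lambda p:(np.min(np.linalg.norm(T(p)[:,None]-cen,axis=2),axis=1))
p=min((least_squares(f,[*m,a]) for a in np.linspace(-.3,.3,7)),key=lambda r:r.cost).x
print("box",p,f(p));print(np.round(T(p),4))
for i,(x0,x1,y0,y1) in enumerate([(225,260,255,285),(295,330,355,385)]):
    for b in blobs(x0,x1,y0,y1,62,300):
        yy,xx=np.nonzero(b[2]);P=np.array([ray2plane(c,(u+.5)/6-.5+x0,(v+.5)/6-.5+y0,.01)[:2] for u,v in zip(xx,yy)])
        w,e=np.linalg.eigh(np.cov(P.T));print("att",i,b[0],b[1],P.mean(0),"axis",np.arctan2(*e[::-1,1]),np.sqrt(12*w))
for n,u,v,z in [("adapter",284,279,.005),("spool",349,271,0.0),("tower",322,215,0),("mk a",335,326,.008),("mk b",393,323,.008)]: print(n,ray2plane(c,u,v,z))
E
python3 m.py
```

```text
[[0.5639 0.2928]
 [0.4807 0.3045]
 [0.5553 0.2314]
 [0.4721 0.243 ]
 [0.5467 0.17  ]
 [0.4635 0.1816]] [np.int32(6169), np.int32(6507), np.int32(6747), np.int32(7062), np.int32(7340), np.int32(7683)]
box [ 0.51370375  0.23722551 -0.13919418] [7.93048754e-06 2.25915729e-05 4.28538664e-05 5.53253302e-05
 5.15567693e-05 4.69746787e-05]
[[0.4807 0.3045]
 [0.4721 0.2431]
 [0.4635 0.1817]
 [0.5639 0.2928]
 [0.5553 0.2314]
 [0.5467 0.17  ]]
att 0 [240.42024405 266.26381946] 3401 [ 0.44413824 -0.09978805] axis 1.8148556527417727 [0.01889606 0.04024378]
att 1 [310.53889863 370.05727432] 5705 [ 0.45364857 -0.42154403] axis 2.411900143189239 [0.02013943 0.03774694]
adapter [ 0.5235768  -0.18396991  0.005     ]
spool [ 0.6832121  -0.23901931  0.        ]
tower [ 0.72694112 -0.04361374  0.        ]
mk a [ 0.56083235 -0.35686629  0.008     ]
mk b [ 0.68403624 -0.41498612  0.008     ]
```

```bash
cat > go.py <<'E'
# usage: go.py x,y,z,yaw [x,y,z,yaw ...] : tool-frame segments per call, tool pointing down
import sys,numpy as np
from scipy.spatial.transform import Rotation as R
from station import robot
s=robot.state();p=s["eef_pos"];r=R.from_quat(s["tool_rot"])
x=r.as_matrix()[:,0];print("t %.2f p %s yaw %.3f F %s T %s open %.3f q6 %.2f"%(s["t"],np.round(p,4),np.arctan2(x[1],x[0]),np.round(s["contact_force"],1),np.round(s["wrist_torque"],2),s["opening"],s["q"][5]))
for a in sys.argv[1:]:
    v=np.array([float(t) for t in a.split(",")]);c,n=np.cos(v[3]),np.sin(v[3])
    g=R.from_matrix(np.array([[c,n,0],[n,-c,0],[0,0,-1.]]));w=(r.inv()*g).as_rotvec();d=v[:3]-p
    N=int(np.ceil(max(np.linalg.norm(d)/.19,np.linalg.norm(w)/.58,.1)));print(a,"calls",N)
    for i in range(N):
        print("  shift",np.round(r.inv().apply(d/N),4).tolist(),"turn",np.round(w/N,3).tolist());r=r*R.from_rotvec(w/N)
    p=v[:3];r=g
E
python3 go.py 0.42,-0.25,0.23,-0.75 0.4635,0.1817,0.12,-0.139
```

```text
t 0.15 p [ 0.1751 -0.6255  0.2304] yaw -1.298 F [-0.3 -0.3 -0.2] T [ 0.02 -0.04  0.01] open 1.000 q6 -0.17
0.42,-0.25,0.23,-0.75 calls 3
  shift [-0.0985, -0.1123, 0.0003] turn [-0.0, 0.0, -0.183]
  shift [-0.0765, -0.1284, 0.0002] turn [-0.0, 0.0, -0.183]
  shift [-0.0519, -0.1401, 0.0002] turn [-0.0, 0.0, -0.183]
0.4635,0.1817,0.12,-0.139 calls 3
  shift [-0.0875, -0.1152, 0.0367] turn [0.0, 0.0, -0.204]
  shift [-0.0624, -0.1305, 0.0367] turn [0.0, 0.0, -0.204]
  shift [-0.0347, -0.1404, 0.0367] turn [0.0, 0.0, -0.204]
```

>>> jog_arm([
  [[-0.0985,-0.112,0],[0,0,-0.183],0],
  [[-0.0985,-0.112,0],[0,0,-0.183],0],
  [[-0.0985,-0.112,0],[0,0,-0.183],0],
  [[-0.0985,-0.112,0],[0,0,-0.183],0],
  [[-0.0985,-0.112,0],[0,0,-0.183],0],
])

```text
t: 0.57
eef_pos: [0.2587, -0.4966, 0.23]
tool_rot: [0.85, -0.527, -0.001, -0.002]
contact_force: [-0.2, -0.5, 0.5]
opening: 0.297
```

>>> jog_arm([
  [[-0.0765,-0.128,0],[0,0,-0.183],0],
  [[-0.0765,-0.128,0],[0,0,-0.183],0],
  [[-0.0765,-0.128,0],[0,0,-0.183],0],
  [[-0.0765,-0.128,0],[0,0,-0.183],0],
  [[-0.0765,-0.128,0],[0,0,-0.183],0],
])

```text
t: 0.98
eef_pos: [0.3412, -0.3679, 0.2302]
tool_rot: [0.895, -0.445, -0.001, -0.002]
contact_force: [-0.2, 0.5, 0.4]
opening: -0.001
```

```bash
python3 - <<'E'
from station import eyes
import cv2,numpy as np,json
for n in ["wrist"]:
    s=eyes.snapshot(n); cv2.imwrite(f"pics/{n}1.png",s["image"][:,:,::-1])
    json.dump({k:np.asarray(s[k]).tolist() for k in("intrinsics","k1","view")},open(f"{n}1.json","w"))
E
python3 go.py 0.42,-0.25,0.23,-0.75 0.4635,0.1817,0.12,-0.139
```

```text
t 1.03 p [ 0.3403 -0.3699  0.2304] yaw -0.924 F [0.4 0.1 0.9] T [ 0.   -0.03 -0.07] open 0.001 q6 -0.13
0.42,-0.25,0.23,-0.75 calls 1
  shift [-0.0476, -0.1359, 0.0008] turn [-0.003, 0.003, -0.174]
0.4635,0.1817,0.12,-0.139 calls 3
  shift [-0.0875, -0.1152, 0.0367] turn [0.0, 0.0, -0.204]
  shift [-0.0624, -0.1305, 0.0367] turn [0.0, 0.0, -0.204]
  shift [-0.0347, -0.1404, 0.0367] turn [0.0, 0.0, -0.204]
```

View pics/wrist1.png

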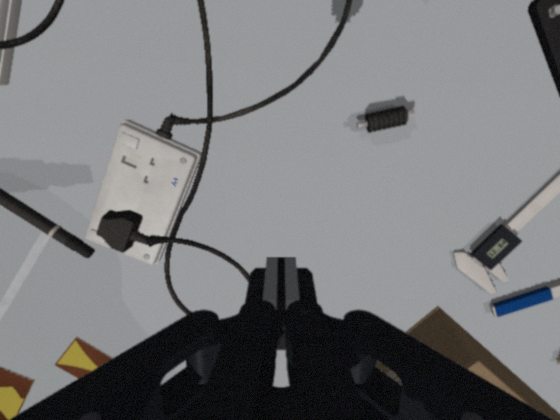

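The wrist picture shows one attenuator at (387,119), with steel ends at about (362,123) and (411,110). I'll check it against the map while I move on.

```bash
python3 -c "
from h import *
c=cam('wrist1')
for u,v in [(387,119),(362,123),(411,111),(368,123),(408,114)]: print(ray2plane(c,u,v,.01))
print(proj(c,[[.4536,-.4215,.01],[.4441,-.0998,.01]]))"
```

```text
[ 0.45110434 -0.42128743  0.01      ]
[ 0.4325329  -0.40329834  0.01      ]
[ 0.47173691 -0.43550254  0.01      ]
[ 0.43628076 -0.40827998  0.01      ]
[ 0.46773762 -0.43512531  0.01      ]
[[ 388.80466428  117.13662697]
 [ 104.36133198 -109.68354448]]
```

>>> jog_arm([
  [[-0.0475,-0.136,0],[0,0,-0.174],0],
  [[-0.0475,-0.136,0],[0,0,-0.174],0],
  [[-0.0475,-0.136,0],[0,0,-0.174],0],
  [[-0.0475,-0.136,0],[0,0,-0.174],0],
  [[-0.0475,-0.136,0],[0,0,-0.174],0],
])

```text
t: 1.45
eef_pos: [0.4215, -0.2485, 0.2309]
tool_rot: [0.931, -0.365, -0.0, -0.002]
contact_force: [0.2, -0.5, 0.2]
opening: 0.003
```

>>> jog_arm([
  [[-0.0875,-0.115,0.03],[0,0,-0.204],0],
  [[-0.0875,-0.115,0.03],[0,0,-0.204],0],
  [[-0.0875,-0.115,0.03],[0,0,-0.204],0],
  [[-0.0875,-0.115,0.03],[0,0,-0.204],0],
  [[-0.0875,-0.115,0.03],[0,0,-0.204],0],
])

```text
t: 1.87
eef_pos: [0.4347, -0.1024, 0.1999]
tool_rot: [0.964, -0.267, -0.002, -0.002]
contact_force: [-0.1, -0.4, -0.7]
opening: -0.002
```

```bash
python3 - <<'E'
from station import eyes
import cv2,numpy as np,json
for n in ["wrist"]:
    s=eyes.snapshot(n); cv2.imwrite(f"pics/{n}2.png",s["image"][:,:,::-1])
    json.dump({k:np.asarray(s[k]).tolist() for k in("intrinsics","k1","view")},open(f"{n}2.json","w"))
from h import *
print(proj(cam("wrist2"),[[.4441,-.0998,.01],[.4536,-.4215,.01],[.4635,.1817,.05],[.5139,.2374,.05]]))
E
python3 go.py 0.4635,0.1817,0.10,-0.139
```

```text
[[ 289.25547895  171.42953222]
 [ 428.06857849  386.26255907]
 [  93.62886801 -201.46214586]
 [  93.14763303 -383.3264578 ]]
t 1.92 p [ 0.4352 -0.1043  0.2008] yaw -0.541 F [ 0.9 -0.6  0.6] T [-0.06  0.    0.02] open -0.005 q6 0.05
0.4635,0.1817,0.10,-0.139 calls 2
  shift [-0.0614, -0.1297, 0.0509] turn [-0.002, 0.001, -0.201]
  shift [-0.0343, -0.1395, 0.0507] turn [-0.002, 0.001, -0.201]
```

>>> jog_arm([
  [[-0.061,-0.13,0.05],[0,0,-0.201],0],
  [[-0.061,-0.13,0.05],[0,0,-0.201],0],
  [[-0.061,-0.13,0.05],[0,0,-0.201],0],
  [[-0.061,-0.13,0.05],[0,0,-0.201],0],
  [[-0.061,-0.13,0.05],[0,0,-0.201],0],
])

```text
t: 2.33
eef_pos: [0.4492, 0.0403, 0.1494]
tool_rot: [0.986, -0.168, -0.003, -0.002]
contact_force: [-0.4, -0.4, 1.0]
opening: -0.002
```

>>> jog_arm([
  [[-0.034,-0.1395,0.048],[0,0,-0.201],0],
  [[-0.034,-0.1395,0.048],[0,0,-0.201],0],
  [[-0.034,-0.1395,0.048],[0,0,-0.201],0],
  [[-0.034,-0.1395,0.048],[0,0,-0.201],0],
  [[-0.034,-0.1395,0.048],[0,0,-0.201],0],
])

```text
t: 2.75
eef_pos: [0.4637, 0.1847, 0.1006]
tool_rot: [0.998, -0.068, -0.003, -0.002]
contact_force: [0.4, -0.0, 0.6]
opening: -0.004
```

```bash
python3 - <<'E'
from station import eyes
import cv2,numpy as np,json
for n in ["wrist"]:
    s=eyes.snapshot(n); cv2.imwrite(f"pics/{n}3.png",s["image"][:,:,::-1])
    json.dump({k:np.asarray(s[k]).tolist() for k in("intrinsics","k1","view")},open(f"{n}3.json","w"))
from h import *
print(proj(cam("wrist3"),[[.4721,.2431,.05],[.4635,.1817,.05],[.5139,.2374,.05],[.5553,.2314,.05]]))
E
python3 go.py 0.4635,0.1817,0.06,-0.139 
```

```text
[[284.3932132  134.30128466]
 [283.73223731 235.87310958]
 [359.43939295 134.25210246]
 [434.36581653 134.71726831]]
t 2.80 p [0.4641 0.1831 0.1014] yaw -0.136 F [-0.4 -0.7 -0.1] T [-0.03 -0.01  0.01] open -0.001 q6 0.28
0.4635,0.1817,0.06,-0.139 calls 1
  shift [-0.0001, 0.0016, 0.0414] turn [-0.003, 0.006, 0.003]
```

View pics/wrist3.png

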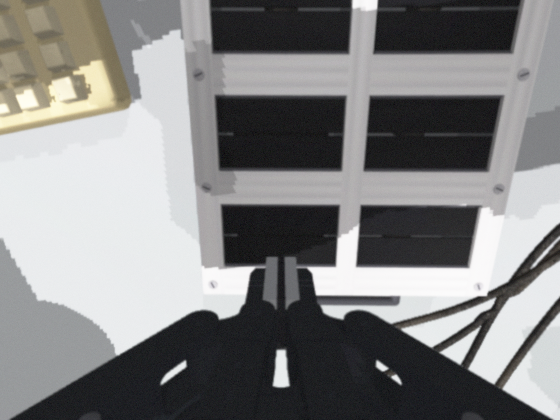

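The wrist view agrees with the map: cell 2 is seen at (282,133) against (284,134) predicted, and cell 3 at (280,236) against (284,236). I'll probe cell 3.

>>> jog_arm([
  [[0,0.0015,0.025],[-0.003,0.005,0.003],0],
  [[0,0.0015,0.042],[-0.003,0.005,0.003],0],
  [[0,0.0015,0.052],[-0.003,0.005,0.003],0],
  [[0,0.0015,0.062],[-0.003,0.005,0.003],0],
  [[0,0.0015,0.071],[-0.003,0.005,0.003],0],
])

```text
t: 3.22
eef_pos: [0.4652, 0.1807, 0.0308]
tool_rot: [0.998, -0.07, 0.001, -0.0]
contact_force: [-0.1, -0.2, 2.1]
opening: 0.001
```

>>> jog_arm([
  [[0,0,0.002],[0,0,0],0],
  [[0,0,0.003],[0,0,0],0],
  [[0,0,0.004],[0,0,0],0],
  [[0,0,0.005],[0,0,0],0],
  [[0,0,0.006],[0,0,0],0],
])

```text
t: 3.63
eef_pos: [0.4658, 0.1809, 0.0254]
tool_rot: [0.998, -0.07, 0.002, -0.001]
contact_force: [0.1, -0.2, 0.4]
opening: -0.002
```

```bash
python3 go.py 0.4635,0.1817,0.075,-0.139 0.4721,0.2431,0.07,-0.139
```

```text
t 3.63 p [0.4658 0.1809 0.0254] yaw -0.141 F [ 0.1 -0.2  0.4] T [ 0.   -0.05  0.  ] open -0.002 q6 0.28
0.4635,0.1817,0.075,-0.139 calls 1
  shift [-0.0022, -0.0005, -0.0496] turn [-0.001, -0.003, -0.002]
0.4721,0.2431,0.07,-0.139 calls 1
  shift [0.0, -0.062, 0.005] turn [0.0, 0.0, 0.0]
```

Depth is 24.6 mm with no contact yet, so I'll go a little further.

>>> jog_arm([
  [[-0.002,0,0.001],[0,0,0],0],
  [[-0.002,0,0.002],[0,0,0],0],
  [[-0.002,0,0.003],[0,0,0],0],
  [[-0.002,0,0.003],[0,0,0],0],
])

```text
t: 3.97
eef_pos: [0.4637, 0.1812, 0.0222]
tool_rot: [0.998, -0.07, 0.002, -0.001]
contact_force: [0.5, 0.4, -0.4]
opening: -0.004
```

>>> jog_arm([
  [[0,0,0.002],[0,0,0],0],
  [[0,0,0.004],[0,0,0],0],
  [[0,0,0.006],[0,0,0],0],
  [[0,0,0.007],[0,0,0],0],
  [[0,0,0.007],[0,0,0],0],
])

```text
t: 4.38
eef_pos: [0.4635, 0.1812, 0.0148]
tool_rot: [0.998, -0.07, 0.001, -0.001]
contact_force: [-0.2, -0.3, -1.1]
opening: 0.0
```

```bash
python3 go.py 0.4635,0.1817,0.075,-0.139 0.4721,0.2431,0.07,-0.139
```

```text
t 4.38 p [0.4635 0.1812 0.0148] yaw -0.141 F [-0.2 -0.3 -1.1] T [ 0.01 -0.04  0.03] open 0.000 q6 0.28
0.4635,0.1817,0.075,-0.139 calls 1
  shift [0.0001, -0.0006, -0.0602] turn [-0.001, -0.002, -0.002]
0.4721,0.2431,0.07,-0.139 calls 1
  shift [0.0, -0.062, 0.005] turn [0.0, 0.0, 0.0]
```

Cell 3 is empty: 35 mm deep with no force. Next I'll probe cell 2.

>>> jog_arm([
  [[0,0,-0.03],[0,0,0],0],
  [[0,0,-0.055],[0,0,0],0],
  [[0,-0.01,-0.055],[0,0,0],0],
  [[0,-0.05,-0.055],[0,0,0],0],
  [[0,-0.0625,-0.055],[0,0,0],0],
])

```text
t: 4.8
eef_pos: [0.4729, 0.2457, 0.0706]
tool_rot: [0.998, -0.07, 0.002, -0.001]
contact_force: [-0.2, 0.0, 0.2]
opening: 0.001
```

>>> jog_arm([
  [[0,0,0.005],[0,0,0],0],
  [[0,0,0.015],[0,0,0],0],
  [[0,0,0.024],[0,0,0],0],
  [[0,0,0.033],[0,0,0],0],
  [[0,0,0.04],[0,0,0],0],
])

```text
t: 5.22
eef_pos: [0.4724, 0.2447, 0.0289]
tool_rot: [0.998, -0.071, 0.001, -0.001]
contact_force: [-0.7, -0.4, 1.6]
opening: 0.003
```

```bash
python3 go.py 0.4721,0.2431,0.023,-0.139
```

```text
t 5.22 p [0.4724 0.2447 0.0289] yaw -0.141 F [-0.7 -0.4  1.6] T [0.   0.01 0.03] open 0.003 q6 0.40
0.4721,0.2431,0.023,-0.139 calls 1
  shift [-0.0001, 0.0017, 0.0058] turn [-0.002, -0.002, -0.002]
```

>>> jog_arm([
  [[0,0.0015,0.002],[0,0,0],0],
  [[0,0.0015,0.003],[0,0,0],0],
  [[0,0.0015,0.004],[0,0,0],0],
  [[0,0.0015,0.005],[0,0,0],0],
  [[0,0.0015,0.006],[0,0,0],0],
])

```text
t: 5.63
eef_pos: [0.4724, 0.2433, 0.0231]
tool_rot: [0.998, -0.071, 0.002, -0.001]
contact_force: [0.6, -0.2, 0.7]
opening: -0.006
```

>>> jog_arm([
  [[0,0,0.001],[0,0,0],0],
  [[0,0,0.002],[0,0,0],0],
  [[0,0,0.003],[0,0,0],0],
  [[0,0,0.003],[0,0,0],0],
])

```text
t: 5.97
eef_pos: [0.4726, 0.2433, 0.0201]
tool_rot: [0.998, -0.071, 0.002, -0.001]
contact_force: [0.1, 0.0, 0.7]
opening: 0.003
```

```bash
python3 go.py 0.4721,0.2431,0.06,-0.139
```

```text
t 5.97 p [0.4726 0.2433 0.0201] yaw -0.141 F [0.1 0.  0.7] T [ 0.03 -0.11  0.02] open 0.003 q6 0.40
0.4721,0.2431,0.06,-0.139 calls 1
  shift [-0.0003, 0.0002, -0.0399] turn [-0.003, -0.003, -0.002]
```

>>> jog_arm([
  [[0,0,0.003],[0,0,0],0],
  [[0,0,0.006],[0,0,0],0],
  [[0,0,0.009],[0,0,0],0],
  [[0,0,0.011],[0,0,0],0],
  [[0,0,0.011],[0,0,0],0],
])

```text
t: 6.38
eef_pos: [0.4722, 0.2432, 0.0084]
tool_rot: [0.998, -0.071, 0.001, -0.001]
contact_force: [0.3, 0.5, -0.9]
opening: 0.0
```

```bash
python3 go.py 0.4721,0.2431,0.068,-0.139 0.4807,0.3045,0.068,-0.139
```

```text
t 6.38 p [0.4722 0.2432 0.0084] yaw -0.141 F [ 0.3  0.5 -0.9] T [-0.01 -0.03  0.03] open 0.000 q6 0.40
0.4721,0.2431,0.068,-0.139 calls 1
  shift [0.0, 0.0, -0.0596] turn [-0.002, -0.002, -0.002]
0.4807,0.3045,0.068,-0.139 calls 1
  shift [0.0, -0.062, 0.0] turn [0.0, 0.0, 0.0]
```

Cell 2 is empty too (41.6 mm, no force). Now for the attenuator near (0.444,-0.100).

>>> jog_arm([
  [[0,0,-0.04],[0,0,0],0],
  [[0,0,-0.08],[0,0,0],0],
  [[0,0,-0.11],[0,0,0],0.05],
  [[0,0,-0.12],[0,0,0],0.05],
  [[0,0,-0.12],[0,0,0],0.05],
])

```text
t: 6.8
eef_pos: [0.474, 0.2437, 0.1317]
tool_rot: [0.997, -0.071, 0.004, -0.002]
contact_force: [0.0, -0.3, 0.5]
opening: 0.421
```

```bash
python3 go.py 0.4441,-0.0998,0.11,0.244
```

```text
t 6.80 p [0.474  0.2437 0.1317] yaw -0.141 F [ 0.  -0.3  0.5] T [ 0.   -0.    0.02] open 0.421 q6 0.40
0.4441,-0.0998,0.11,0.244 calls 2
  shift [0.0093, 0.1722, 0.0101] turn [-0.001, -0.005, -0.193]
  shift [-0.0238, 0.1708, 0.0104] turn [-0.001, -0.005, -0.193]
```

>>> jog_arm([
  [[0.009,0.172,0.01],[-0.001,-0.005,-0.193],0.05],
  [[0.009,0.172,0.01],[-0.001,-0.005,-0.193],0.05],
  [[0.009,0.172,0.01],[-0.001,-0.005,-0.193],0.05],
  [[0.009,0.172,0.01],[-0.001,-0.005,-0.193],0.05],
  [[0.009,0.172,0.01],[-0.001,-0.005,-0.193],0.05],
])

```text
t: 7.22
eef_pos: [0.4566, 0.0682, 0.1182]
tool_rot: [1.0, 0.024, -0.0, -0.001]
contact_force: [-0.6, -0.5, -0.1]
opening: 0.587
```

>>> jog_arm([
  [[-0.024,0.171,0.01],[-0.001,-0.005,-0.193],0.05],
  [[-0.024,0.171,0.01],[-0.001,-0.005,-0.193],0.05],
  [[-0.024,0.171,0.01],[-0.001,-0.005,-0.193],0.05],
  [[-0.024,0.171,0.01],[-0.001,-0.005,-0.193],0.05],
  [[-0.024,0.171,0.01],[-0.001,-0.005,-0.193],0.05],
])

```text
t: 7.63
eef_pos: [0.439, -0.1066, 0.1059]
tool_rot: [0.993, 0.118, -0.004, -0.001]
contact_force: [-0.2, 0.6, 1.0]
opening: 0.586
```

```bash
python3 go.py; python3 - <<'E'
from station import eyes
import cv2,numpy as np,json
s=eyes.snapshot("wrist"); im=s["image"][:,:,::-1]; cv2.imwrite("pics/wrist4.png",im)
json.dump({k:np.asarray(s[k]).tolist() for k in("intrinsics","k1","view")},open("wrist4.json","w"))
from h import *
q=proj(cam("wrist4"),[[.4441,-.0998,.01]])[0];print(q)
cv2.imwrite("pics/w4c.png",cv2.resize(im[130:330,180:400],None,fx=3,fy=3,interpolation=cv2.INTER_CUBIC))
E
python3 go.py 0.4441,-0.0998,0.05,0.244
```

```text
t 7.63 p [ 0.439  -0.1066  0.1059] yaw 0.237 F [-0.2  0.6  1. ] T [ 0.01 -0.04  0.01] open 0.586 q6 -0.72
[292.53927614 201.74744268]
t 7.68 p [ 0.4391 -0.1075  0.1059] yaw 0.236 F [-0.1 -1.8  0.8] T [-0.03 -0.   -0.05] open 0.586 q6 -0.72
0.4441,-0.0998,0.05,0.244 calls 1
  shift [0.0071, -0.0062, 0.0559] turn [-0.002, 0.008, -0.008]
```

View pics/w4c.png

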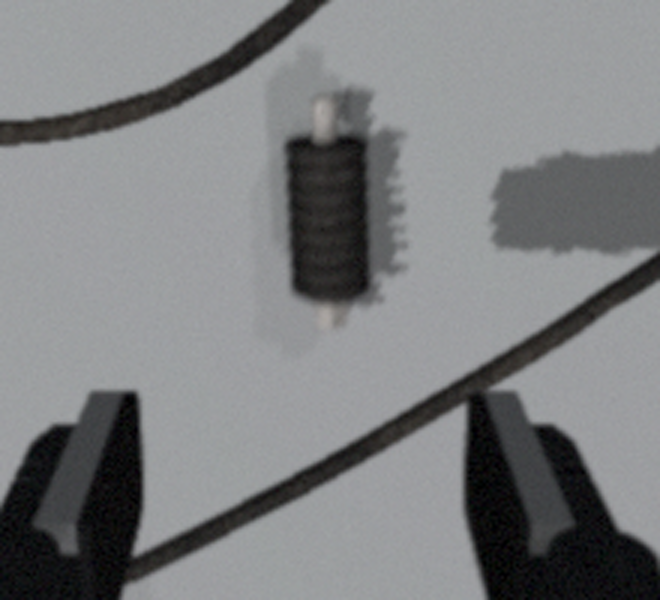

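In the crop the attenuator is centred at about (329,219), which is pixel (289.5,203) in the full picture. It lies nearly along the tool's y, with its ends at crop (324,97) and (331,322).

```bash
python3 - <<'E'
from h import *
c=cam('wrist4');f=lambda u,v,z:ray2plane(c,180+u/3,130+v/3,z)
print(f(329,219,.014),f(329,219,.01));d=f(324,97,.01)-f(331,322,.01);print(d,np.arctan2(d[1],d[0]))
E
python3 go.py 0.4428,-0.1005,0.040,0.244
```

```text
[ 0.44189384 -0.10002849  0.014     ] [ 0.44226998 -0.1012462   0.01      ]
[-0.01569681  0.05590345  0.        ] 1.844532142635002
t 7.68 p [ 0.4391 -0.1075  0.1059] yaw 0.236 F [-0.1 -1.8  0.8] T [-0.03 -0.   -0.05] open 0.586 q6 -0.72
0.4428,-0.1005,0.040,0.244 calls 1
  shift [0.0058, -0.0058, 0.0659] turn [-0.002, 0.008, -0.008]
```

>>> jog_arm([
  [[0.005,-0.006,0.02],[-0.002,0.008,-0.026],0.045],
  [[0.005,-0.006,0.04],[-0.002,0.008,-0.026],0.045],
  [[0.005,-0.006,0.06],[-0.002,0.008,-0.026],0.045],
  [[0.005,-0.006,0.07],[-0.002,0.008,-0.026],0.045],
  [[0.005,-0.006,0.07],[-0.002,0.008,-0.026],0.045],
])

```text
t: 8.1
eef_pos: [0.4391, -0.0985, 0.0324]
tool_rot: [0.991, 0.131, -0.003, -0.002]
contact_force: [1.0, 0.7, 0.2]
opening: 0.523
```

```bash
python3 go.py 0.4427,-0.1002,0.006,0.262
```

```text
t 8.10 p [ 0.4391 -0.0985  0.0324] yaw 0.262 F [1.  0.7 0.2] T [ 0.   -0.03 -0.05] open 0.523 q6 -0.74
0.4427,-0.1002,0.006,0.262 calls 1
  shift [0.0031, 0.0028, 0.0264] turn [-0.006, 0.006, -0.0]
```

>>> jog_arm([
  [[0.003,0.003,0.012],[-0.005,0.005,0],0.045],
  [[0.003,0.003,0.022],[-0.005,0.005,0],0.045],
  [[0.003,0.003,0.0265],[-0.005,0.005,0],0.045],
  [[0.003,0.003,0.0265],[-0.005,0.005,0],0.03],
  [[0.003,0.003,0.0265],[-0.005,0.005,0],0.01],
])

```text
t: 8.52
eef_pos: [0.4427, -0.1004, 0.0061]
tool_rot: [0.991, 0.131, -0.001, -0.0]
contact_force: [0.0, -0.5, 0.6]
opening: 0.253
```

>>> jog_arm([
  [[0,0,0],[0,0,0],0.01],
  [[0,0,0],[0,0,0],0.01],
  [[0,0,0],[0,0,0],0.01],
  [[0,0,0],[0,0,0],0.01],
])

```text
t: 8.85
eef_pos: [0.443, -0.1005, 0.0065]
tool_rot: [0.991, 0.131, -0.0, -0.0]
contact_force: [-0.6, 0.5, 2.0]
opening: 0.213
```

```bash
python3 go.py 0.4427,-0.1002,0.12,0.262 0.4635,0.1817,0.12,1.432
```

```text
t 8.85 p [ 0.443  -0.1005  0.0065] yaw 0.262 F [-0.6  0.5  2. ] T [ 0.02  0.06 -0.01] open 0.213 q6 -0.74
0.4427,-0.1002,0.12,0.262 calls 1
  shift [-0.0002, -0.0004, -0.1135] turn [-0.0, 0.0, 0.0]
0.4635,0.1817,0.12,1.432 calls 3
  shift [0.031, -0.089, 0.0] turn [0.0, 0.0, -0.39]
  shift [0.0625, -0.0705, 0.0] turn [0.0, 0.0, -0.39]
  shift [0.0846, -0.0414, 0.0] turn [0.0, 0.0, -0.39]
```

>>> jog_arm([
  [[0,0,-0.01],[0,0,0],0.01],
  [[0,0,-0.035],[0,0,0],0.01],
  [[0,0,-0.07],[0,0,0],0.01],
  [[0,0,-0.1],[0,0,0],0.01],
  [[0,0,-0.114],[0,0,0],0.01],
])

```text
t: 9.27
eef_pos: [0.4451, -0.1015, 0.1254]
tool_rot: [0.991, 0.131, 0.003, 0.002]
contact_force: [0.7, -1.4, -0.5]
opening: 0.209
```

>>> jog_arm([
  [[0.015,-0.045,0],[0,0,-0.1],0.01],
  [[0.031,-0.089,0],[0,0,-0.2],0.01],
  [[0.031,-0.089,0],[0,0,-0.3],0.01],
  [[0.031,-0.089,0],[0,0,-0.39],0.01],
  [[0.031,-0.089,0],[0,0,-0.39],0.01],
])

```text
t: 9.68
eef_pos: [0.4519, -0.0066, 0.1258]
tool_rot: [0.947, 0.322, 0.003, 0.003]
contact_force: [0.2, -0.5, -0.3]
opening: 0.22
```

>>> jog_arm([
  [[0.03,-0.035,0],[0,0,-0.1],0.01],
  [[0.0625,-0.07,0],[0,0,-0.2],0.01],
  [[0.0625,-0.07,0],[0,0,-0.3],0.01],
  [[0.0625,-0.07,0],[0,0,-0.39],0.01],
  [[0.0625,-0.07,0],[0,0,-0.39],0.01],
])

```text
t: 10.1
eef_pos: [0.4588, 0.0874, 0.126]
tool_rot: [0.866, 0.5, 0.002, 0.003]
contact_force: [-0.2, -1.1, -0.4]
opening: 0.215
```

```bash
python3 go.py 0.4635,0.1817,0.09,1.432
```

```text
t 10.10 p [0.4588 0.0874 0.126 ] yaw 1.046 F [-0.2 -1.1 -0.4] T [-0.05 -0.01  0.  ] open 0.215 q6 -1.10
0.4635,0.1817,0.09,1.432 calls 1
  shift [0.0839, -0.0434, 0.0357] turn [0.008, 0.001, -0.386]
```

>>> jog_arm([
  [[0.03,-0.015,0],[0.008,0,-0.1],0.01],
  [[0.06,-0.03,0.01],[0.008,0,-0.2],0.01],
  [[0.084,-0.0435,0.02],[0.008,0,-0.3],0.01],
  [[0.084,-0.0435,0.03],[0.008,0,-0.386],0.01],
  [[0.084,-0.0435,0.036],[0.008,0,-0.386],0.01],
])

```text
t: 10.52
eef_pos: [0.4631, 0.182, 0.0889]
tool_rot: [0.755, 0.656, -0.001, -0.0]
contact_force: [0.1, -0.1, -0.8]
opening: 0.217
```

```bash
python3 - <<'E'
from station import eyes
import cv2,numpy as np,json
for n in ("wrist","scene"):
    s=eyes.snapshot(n); im=s["image"][:,:,::-1]; cv2.imwrite(f"pics/{n}5.png",im)
    if n=="wrist": a=im
    else: b=cv2.resize(im[120:220,160:260],None,fx=4,fy=4)
o=np.zeros((420,800,3),np.uint8);o[:,:400]=a[:,80:480];o[:400,400:]=b;cv2.imwrite("pics/p5.png",o)
E
python3 go.py 0.4635,0.1817,0.056,1.432
```

```text
t 10.62 p [0.4627 0.1809 0.0886] yaw 1.427 F [-0.7 -0.2 -0.2] T [-0.04  0.    0.04] open 0.213 q6 -1.28
0.4635,0.1817,0.056,1.432 calls 1
  shift [0.001, 0.0008, 0.0326] turn [-0.003, 0.002, -0.005]
```

View pics/p5.png

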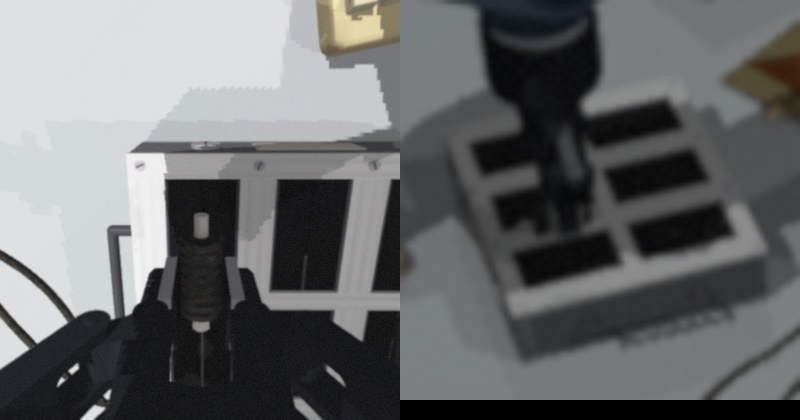

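The attenuator is held at wrist crop (202,272), lined up over cell 3 (leftmost port, 167–238 wide). I'll lower it onto the flaps and release.

>>> jog_arm([
  [[0.001,0.001,0.012],[-0.003,0.002,-0.005],0.01],
  [[0.001,0.001,0.022],[-0.003,0.002,-0.005],0.01],
  [[0.001,0.001,0.029],[-0.003,0.002,-0.005],0.01],
  [[0.001,0.001,0.032],[-0.003,0.002,-0.005],0.01],
  [[0.001,0.001,0.0325],[-0.003,0.002,-0.005],0.01],
])

```text
t: 11.03
eef_pos: [0.4633, 0.1812, 0.0555]
tool_rot: [0.755, 0.656, -0.001, -0.0]
contact_force: [1.1, 0.2, -0.3]
opening: 0.216
```

```bash
python3 go.py 0.4635,0.1817,0.055,1.432
```

```text
t 11.03 p [0.4633 0.1812 0.0555] yaw 1.430 F [ 1.1  0.2 -0.3] T [0.03 0.05 0.01] open 0.216 q6 -1.29
0.4635,0.1817,0.055,1.432 calls 1
  shift [0.0005, 0.0001, 0.0005] turn [-0.001, 0.0, -0.002]
```

>>> jog_arm([
  [[0.0005,0,0.001],[0,0,0],0.01],
  [[0.0005,0,0.001],[0,0,0],0.024],
  [[0.0005,0,0.001],[0,0,0],0.034],
  [[0.0005,0,0.001],[0,0,0],0.036],
  [[0.0005,0,0.001],[0,0,0],0.036],
])

```text
t: 11.45
eef_pos: [0.4637, 0.1818, 0.0549]
tool_rot: [0.755, 0.656, -0.0, -0.0]
contact_force: [-0.0, 0.1, -0.3]
opening: 0.425
```

>>> jog_arm([
  [[0,0,-0.005],[0,0,0],0.04],
  [[0,0,-0.015],[0,0,0],0.04],
  [[0,0,-0.03],[0,0,0],0.04],
  [[0,0,-0.045],[0,0,0],0.03],
  [[0,0,-0.045],[0,0,0],0],
])

```text
t: 11.87
eef_pos: [0.4664, 0.1823, 0.1039]
tool_rot: [0.755, 0.656, 0.003, 0.002]
contact_force: [0.6, 0.0, 0.4]
opening: 0.227
```

```bash
python3 - <<'E'
from station import eyes
import cv2,numpy as np,json
s=eyes.snapshot("wrist"); im=s["image"][:,:,::-1];cv2.imwrite("pics/w6.png",im[60:400,120:520])
json.dump({k:np.asarray(s[k]).tolist() for k in("intrinsics","k1","view")},open("wrist6.json","w"))
E
python3 go.py 0.4635,0.1817,0.075,1.432
```

```text
t 11.92 p [0.4654 0.1821 0.1023] yaw 1.430 F [ 0.   0.  -0.2] T [ 0.01  0.05 -0.03] open 0.137 q6 -1.28
0.4635,0.1817,0.075,1.432 calls 1
  shift [-0.0007, -0.002, 0.0273] turn [0.004, -0.001, -0.002]
```

View pics/w6.png

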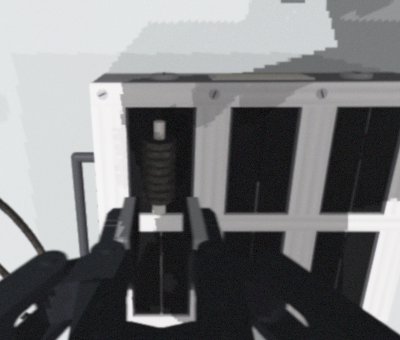

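The attenuator lies centred on the flaps of cell 3 (crop (160,165), port 127–195 by 108–213). I'll turn the shut fingers along the port and press.

>>> jog_arm([
  [[0,0,0],[0,0,0.12],0],
  [[0,0,0],[0,0,0.24],0],
  [[0,0,0],[0,0,0.36],0],
  [[0,0,0],[0,0,0.48],0],
  [[0,0,0],[0,0,0.57],0],
])

```text
t: 12.33
eef_pos: [0.4649, 0.182, 0.1016]
tool_rot: [0.91, 0.414, 0.002, 0.0]
contact_force: [1.2, 0.1, 0.2]
opening: 0.0
```

>>> jog_arm([
  [[0,0,0],[0,0,0.12],0],
  [[0,0,0],[0,0,0.24],0],
  [[0,0,0],[0,0,0.36],0],
  [[0,0,0],[0,0,0.48],0],
  [[0,0,0],[0,0,0.57],0],
])

```text
t: 12.75
eef_pos: [0.4643, 0.1819, 0.1008]
tool_rot: [0.99, 0.139, 0.001, -0.0]
contact_force: [0.4, -0.6, 0.3]
opening: 0.001
```

>>> jog_arm([
  [[0,0,0],[0,0,0.12],0],
  [[0,0,0],[0,0,0.24],0],
  [[0,0,0],[0,0,0.36],0],
  [[0,0,0],[0,0,0.42],0],
  [[0,0,0],[0,0,0.42],0],
])

```text
t: 13.17
eef_pos: [0.4638, 0.1818, 0.1001]
tool_rot: [0.997, -0.071, 0.0, -0.0]
contact_force: [0.4, -0.0, -0.5]
opening: -0.002
```

```bash
python3 -c "
from h import *
c=cam('wrist6')
print(ray2plane(c,280,225,.066),ray2plane(c,281,220,.05))"; python3 go.py 0.4635,0.1817,0.075,-0.139
```

```text
[0.45573392 0.18286343 0.066     ] [0.45888075 0.18304185 0.05      ]
t 13.17 p [0.4638 0.1818 0.1001] yaw -0.142 F [ 0.4 -0.  -0.5] T [0.01 0.01 0.01] open -0.002 q6 0.29
0.4635,0.1817,0.075,-0.139 calls 1
  shift [-0.0003, 0.0002, 0.0251] turn [-0.0, -0.001, -0.003]
```

>>> jog_arm([
  [[-0.0015,0,0.02],[0,0,0.003],0],
  [[-0.0015,0,0.028],[0,0,0.003],0],
  [[-0.0015,0,0.032],[0,0,0.003],0],
  [[-0.0015,0,0.036],[0,0,0.003],0],
  [[-0.0015,0,0.04],[0,0,0.003],0],
])

```text
t: 13.58
eef_pos: [0.4627, 0.1821, 0.0602]
tool_rot: [0.997, -0.072, 0.001, -0.0]
contact_force: [0.2, 0.5, 2.4]
opening: 0.003
```

>>> jog_arm([
  [[0,0,0.004],[0,0,0],0],
  [[0,0,0.008],[0,0,0],0],
  [[0,0,0.012],[0,0,0],0],
  [[0,0,0.016],[0,0,0],0],
  [[0,0,0.02],[0,0,0],0],
])

```text
t: 14.0
eef_pos: [0.4626, 0.1821, 0.0397]
tool_rot: [0.997, -0.072, 0.0, -0.0]
contact_force: [0.2, -0.2, 1.0]
opening: -0.001
```

```bash
python3 go.py 0.4625,0.1817,0.025,-0.139
```

```text
t 14.00 p [0.4626 0.1821 0.0397] yaw -0.144 F [ 0.2 -0.2  1. ] T [-0.01  0.05 -0.03] open -0.001 q6 0.29
0.4625,0.1817,0.025,-0.139 calls 1
  shift [-0.0, 0.0004, 0.0147] turn [-0.0, -0.001, -0.005]
```

>>> jog_arm([
  [[0,0,0.004],[0,0,0],0],
  [[0,0,0.008],[0,0,0],0],
  [[0,0,0.011],[0,0,0],0],
  [[0,0,0.013],[0,0,0],0],
  [[0,0,0.0145],[0,0,0],0],
])

```text
t: 14.42
eef_pos: [0.4624, 0.1821, 0.0248]
tool_rot: [0.997, -0.072, 0.0, -0.0]
contact_force: [-0.1, -0.1, -0.2]
opening: -0.004
```

>>> jog_arm([
  [[0,0,0.001],[0,0,0],0],
  [[0,0,0.0015],[0,0,0],0],
  [[0,0,0.0015],[0,0,0],0],
])

```text
t: 14.67
eef_pos: [0.4624, 0.1821, 0.024]
tool_rot: [0.997, -0.072, -0.0, 0.0]
contact_force: [-3.1, -1.0, 9.2]
opening: 0.001
```

```bash
python3 go.py 0.4625,0.1817,0.11,-0.139
```

```text
t 14.67 p [0.4624 0.1821 0.024 ] yaw -0.144 F [-3.1 -1.   9.2] T [-0.13  0.68 -0.01] open 0.001 q6 0.29
0.4625,0.1817,0.11,-0.139 calls 1
  shift [0.0001, 0.0004, -0.086] turn [0.0, 0.0, -0.005]
```

At 0.024 m it met a firm stop (9 N), so the first one is on its floor. I'll fetch the second.

>>> jog_arm([
  [[0,0,-0.02],[0,0,0],0],
  [[0,0,-0.05],[0,0,0],0],
  [[0,0,-0.085],[0,0,0],0],
  [[0,0,-0.1],[0,0,0],0.05],
  [[0,0,-0.1],[0,0,0],0.05],
])

```text
t: 15.08
eef_pos: [0.4654, 0.1826, 0.1285]
tool_rot: [0.997, -0.072, 0.004, -0.001]
contact_force: [0.9, 0.4, 0.6]
opening: 0.273
```

```bash
python3 go.py 0.4524,-0.4214,0.11,0.86
```

```text
t 15.08 p [0.4654 0.1826 0.1285] yaw -0.144 F [0.9 0.4 0.6] T [ 0.01  0.05 -0.04] open 0.273 q6 0.29
0.4524,-0.4214,0.11,0.86 calls 4
  shift [0.0184, 0.1499, 0.0044] turn [0.0, -0.002, -0.251]
  shift [-0.0194, 0.1498, 0.0044] turn [0.0, -0.002, -0.251]
  shift [-0.056, 0.1403, 0.0044] turn [0.0, -0.002, -0.251]
  shift [-0.0891, 0.122, 0.0045] turn [0.0, -0.002, -0.251]
```

>>> jog_arm([
  [[0.018,0.15,0.004],[0,0,-0.251],0.05],
  [[0.018,0.15,0.004],[0,0,-0.251],0.05],
  [[0.018,0.15,0.004],[0,0,-0.251],0.05],
  [[0.018,0.15,0.004],[0,0,-0.251],0.05],
  [[0.018,0.15,0.004],[0,0,-0.251],0.05],
])

```text
t: 15.5
eef_pos: [0.4612, 0.0268, 0.1233]
tool_rot: [0.999, 0.05, 0.003, 0.0]
contact_force: [-1.1, -0.1, -0.1]
opening: 0.584
```

>>> jog_arm([
  [[-0.019,0.15,0.004],[0,0,-0.251],0.05],
  [[-0.019,0.15,0.004],[0,0,-0.251],0.05],
  [[-0.019,0.15,0.004],[0,0,-0.251],0.05],
  [[-0.019,0.15,0.004],[0,0,-0.251],0.05],
  [[-0.019,0.15,0.004],[0,0,-0.251],0.05],
])

```text
t: 15.92
eef_pos: [0.4571, -0.1294, 0.1188]
tool_rot: [0.985, 0.172, 0.003, 0.002]
contact_force: [-0.4, -0.1, 0.2]
opening: 0.582
```

>>> jog_arm([
  [[-0.056,0.14,0.004],[0,0,-0.251],0.05],
  [[-0.056,0.14,0.004],[0,0,-0.251],0.05],
  [[-0.056,0.14,0.004],[0,0,-0.251],0.05],
  [[-0.056,0.14,0.004],[0,0,-0.251],0.05],
  [[-0.056,0.14,0.004],[0,0,-0.251],0.05],
])

```text
t: 16.33
eef_pos: [0.4515, -0.2851, 0.1145]
tool_rot: [0.957, 0.292, 0.003, 0.003]
contact_force: [0.6, 0.2, 1.2]
opening: 0.586
```

```bash
python3 go.py 0.4524,-0.4214,0.11,0.86
```

```text
t 16.33 p [ 0.4515 -0.2851  0.1145] yaw 0.592 F [0.6 0.2 1.2] T [-0.02  0.   -0.01] open 0.586 q6 -1.37
0.4524,-0.4214,0.11,0.86 calls 1
  shift [-0.0753, 0.1136, 0.0051] turn [0.007, -0.003, -0.268]
```

>>> jog_arm([
  [[-0.075,0.114,0.005],[0.007,-0.003,-0.268],0.05],
  [[-0.075,0.114,0.005],[0.007,-0.003,-0.268],0.05],
  [[-0.075,0.114,0.005],[0.007,-0.003,-0.268],0.05],
  [[-0.075,0.114,0.005],[0.007,-0.003,-0.268],0.05],
  [[-0.075,0.114,0.005],[0.007,-0.003,-0.268],0.05],
])

```text
t: 16.75
eef_pos: [0.4525, -0.4242, 0.1089]
tool_rot: [0.91, 0.415, -0.0, 0.0]
contact_force: [0.6, 0.4, 0.6]
opening: 0.585
```

```bash
python3 - <<'E'
from station import eyes
import cv2,numpy as np,json
s=eyes.snapshot("wrist"); im=s["image"][:,:,::-1]
json.dump({k:np.asarray(s[k]).tolist() for k in("intrinsics","k1","view")},open("wrist7.json","w"))
cv2.imwrite("pics/w7c.png",cv2.resize(im[130:330,180:400],None,fx=3,fy=3,interpolation=cv2.INTER_CUBIC))
E
python3 go.py 0.4524,-0.4214,0.040,0.86
```

```text
t 16.80 p [ 0.4525 -0.4219  0.1086] yaw 0.858 F [-0.2  0.5 -0.2] T [ 0.01 -0.01  0.02] open 0.586 q6 -1.79
0.4524,-0.4214,0.040,0.86 calls 1
  shift [0.0002, -0.0003, 0.0686] turn [-0.002, -0.0, -0.002]
```

View pics/w7c.png

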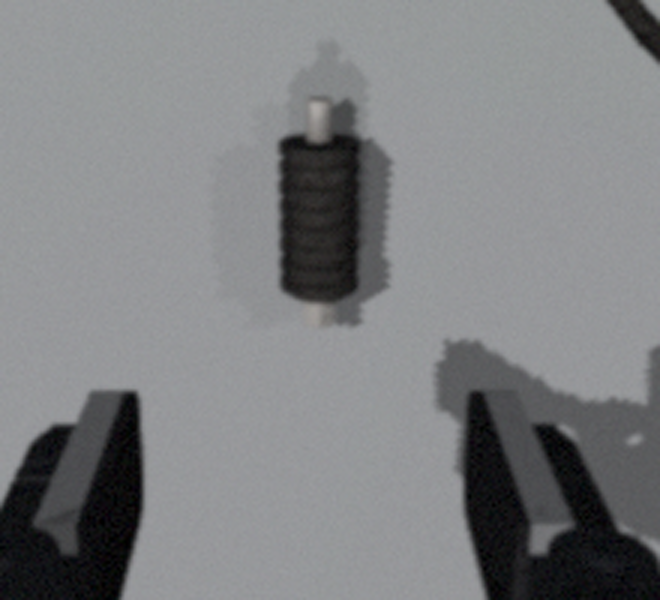

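The second attenuator is at crop (319,219), exactly along the tool's y, with the jaws open on either side.

```bash
python3 - <<'E'
from h import *
c=cam('wrist7');f=lambda u,v,z:ray2plane(c,180+u/3,130+v/3,z)
print(f(319,219,.012));d=f(319,97,.01)-f(318,322,.01);print(d,np.arctan2(d[1],d[0]))
E
python3 go.py 0.4524,-0.4214,0.040,0.86
```

```text
[ 0.45096991 -0.41891023  0.012     ]
[-0.04444746  0.03853607  0.        ] 2.4273100697601278
t 16.80 p [ 0.4525 -0.4219  0.1086] yaw 0.858 F [-0.2  0.5 -0.2] T [ 0.01 -0.01  0.02] open 0.586 q6 -1.79
0.4524,-0.4214,0.040,0.86 calls 1
  shift [0.0002, -0.0003, 0.0686] turn [-0.002, -0.0, -0.002]
```

>>> jog_arm([
  [[0.001,-0.002,0.02],[-0.002,0,0],0.045],
  [[0.001,-0.002,0.04],[-0.002,0,0],0.045],
  [[0.001,-0.002,0.06],[-0.002,0,0],0.045],
  [[0.001,-0.002,0.07],[-0.002,0,0],0.045],
  [[0.001,-0.002,0.07],[-0.002,0,0],0.045],
])

```text
t: 17.22
eef_pos: [0.4504, -0.416, 0.0351]
tool_rot: [0.909, 0.416, -0.0, -0.003]
contact_force: [0.4, 0.9, -0.2]
opening: 0.532
```

```bash
python3 go.py 0.4515,-0.42,0.006,0.857
```

```text
t 17.22 p [ 0.4504 -0.416   0.0351] yaw 0.859 F [ 0.4  0.9 -0.2] T [ 0.04 -0.01  0.  ] open 0.532 q6 -1.79
0.4515,-0.42,0.006,0.857 calls 1
  shift [-0.0024, 0.0036, 0.0291] turn [-0.007, -0.002, 0.002]
```

>>> jog_arm([
  [[-0.0025,0.0035,0.012],[-0.007,-0.002,0],0.045],
  [[-0.0025,0.0035,0.024],[-0.007,-0.002,0],0.045],
  [[-0.0025,0.0035,0.029],[-0.007,-0.002,0],0.045],
  [[-0.0025,0.0035,0.029],[-0.007,-0.002,0],0.03],
  [[-0.0025,0.0035,0.029],[-0.007,-0.002,0],0.01],
])

```text
t: 17.63
eef_pos: [0.4515, -0.4198, 0.0063]
tool_rot: [0.909, 0.417, 0.0, 0.0]
contact_force: [-1.0, -0.7, 0.5]
opening: 0.253
```

>>> jog_arm([
  [[0,0,0],[0,0,0],0.01],
  [[0,0,0],[0,0,0],0.01],
  [[0,0,0],[0,0,0],0.01],
  [[0,0,0],[0,0,0],0.01],
])

```text
t: 17.97
eef_pos: [0.4516, -0.42, 0.0067]
tool_rot: [0.909, 0.416, 0.0, 0.0]
contact_force: [-0.5, 0.4, 1.7]
opening: 0.212
```

```bash
python3 go.py 0.4510,-0.42,0.12,0.859 0.4721,0.2431,0.12,1.432
```

```text
t 17.97 p [ 0.4516 -0.42    0.0067] yaw 0.859 F [-0.5  0.4  1.7] T [0.06 0.03 0.  ] open 0.212 q6 -1.79
0.4510,-0.42,0.12,0.859 calls 1
  shift [-0.0004, -0.0004, -0.1133] turn [0.001, -0.0, 0.0]
0.4721,0.2431,0.12,1.432 calls 4
  shift [0.129, -0.1043, 0.0] turn [0.0, 0.0, -0.143]
  shift [0.1425, -0.0848, 0.0] turn [0.0, 0.0, -0.143]
  shift [0.1532, -0.0636, 0.0] turn [0.0, 0.0, -0.143]
  shift [0.1607, -0.0411, 0.0] turn [0.0, 0.0, -0.143]
```

>>> jog_arm([
  [[0,0,-0.01],[0,0,0],0.01],
  [[0,0,-0.035],[0,0,0],0.01],
  [[0,0,-0.07],[0,0,0],0.01],
  [[0,0,-0.1],[0,0,0],0.01],
  [[0,0,-0.114],[0,0,0],0.01],
])

```text
t: 18.38
eef_pos: [0.4531, -0.422, 0.1263]
tool_rot: [0.909, 0.417, 0.001, 0.004]
contact_force: [-0.6, -0.6, -0.1]
opening: 0.212
```

>>> jog_arm([
  [[0.02,-0.016,0],[0,0,-0.04],0.01],
  [[0.129,-0.104,0],[0,0,-0.143],0.01],
  [[0.129,-0.104,0],[0,0,-0.143],0.01],
  [[0.129,-0.104,0],[0,0,-0.143],0.01],
  [[0.129,-0.104,0],[0,0,-0.143],0.01],
])

```text
t: 18.8
eef_pos: [0.4575, -0.2515, 0.1241]
tool_rot: [0.876, 0.482, 0.001, 0.002]
contact_force: [-0.2, -0.3, -1.0]
opening: 0.217
```

>>> jog_arm([
  [[0.1425,-0.085,0],[0,0,-0.143],0.01],
  [[0.1425,-0.085,0],[0,0,-0.143],0.01],
  [[0.1425,-0.085,0],[0,0,-0.143],0.01],
  [[0.1425,-0.085,0],[0,0,-0.143],0.01],
  [[0.1425,-0.085,0],[0,0,-0.143],0.01],
])

```text
t: 19.22
eef_pos: [0.461, -0.0804, 0.1227]
tool_rot: [0.838, 0.545, 0.0, 0.001]
contact_force: [-0.7, -0.8, -0.8]
opening: 0.212
```

>>> jog_arm([
  [[0.153,-0.064,0],[0,0,-0.143],0.01],
  [[0.153,-0.064,0],[0,0,-0.143],0.01],
  [[0.153,-0.064,0],[0,0,-0.143],0.01],
  [[0.153,-0.064,0],[0,0,-0.143],0.01],
  [[0.153,-0.064,0],[0,0,-0.143],0.01],
])

```text
t: 19.63
eef_pos: [0.4639, 0.0901, 0.1224]
tool_rot: [0.795, 0.606, 0.001, 0.0]
contact_force: [0.5, -0.7, -0.6]
opening: 0.215
```

```bash
python3 go.py 0.4721,0.2431,0.1,1.432
```

```text
t 19.63 p [0.4639 0.0901 0.1224] yaw 1.302 F [ 0.5 -0.7 -0.6] T [-0.01  0.    0.04] open 0.215 q6 -1.35
0.4721,0.2431,0.1,1.432 calls 1
  shift [0.1497, -0.0327, 0.0225] turn [0.001, -0.001, -0.13]
```

>>> jog_arm([
  [[0.15,-0.033,0.01],[0,0,-0.13],0.01],
  [[0.15,-0.033,0.01],[0,0,-0.13],0.01],
  [[0.15,-0.033,0.02],[0,0,-0.13],0.01],
  [[0.15,-0.033,0.0225],[0,0,-0.13],0.01],
  [[0.15,-0.033,0.0225],[0,0,-0.13],0.01],
])

```text
t: 20.05
eef_pos: [0.4711, 0.2472, 0.0984]
tool_rot: [0.753, 0.658, 0.0, -0.001]
contact_force: [0.3, -0.2, -0.8]
opening: 0.217
```

```bash
python3 go.py 0.4721,0.2431,0.055,1.432
```

```text
t 20.05 p [0.4711 0.2472 0.0984] yaw 1.437 F [ 0.3 -0.2 -0.8] T [ 0.01 -0.01  0.01] open 0.217 q6 -1.17
0.4721,0.2431,0.055,1.432 calls 1
  shift [-0.004, 0.0015, 0.0434] turn [-0.001, -0.001, 0.005]
```

>>> jog_arm([
  [[-0.003,0.0025,0.008],[0,0,0.005],0.01],
  [[-0.003,0.0025,0.022],[0,0,0.005],0.01],
  [[-0.003,0.0025,0.034],[0,0,0.005],0.01],
  [[-0.003,0.0025,0.04],[0,0,0.005],0.01],
  [[-0.003,0.0025,0.0425],[0,0,0.005],0.01],
])

```text
t: 20.47
eef_pos: [0.4725, 0.2425, 0.0544]
tool_rot: [0.755, 0.656, -0.001, -0.001]
contact_force: [-0.4, -0.2, 1.0]
opening: 0.213
```

```bash
python3 go.py 0.4731,0.2431,0.0547,1.432
```

```text
t 20.47 p [0.4725 0.2425 0.0544] yaw 1.430 F [-0.4 -0.2  1. ] T [-0.02  0.05 -0.02] open 0.213 q6 -1.17
0.4731,0.2431,0.0547,1.432 calls 1
  shift [0.0006, 0.0005, -0.0003] turn [-0.003, 0.0, -0.002]
```

>>> jog_arm([
  [[0.0005,0.0005,0],[0,0,0],0.01],
  [[0.0005,0.0005,0],[0,0,0],0.024],
  [[0.0005,0.0005,0],[0,0,0],0.034],
  [[0.0005,0.0005,0],[0,0,0],0.036],
  [[0.0005,0.0005,0],[0,0,0],0.036],
])

```text
t: 20.88
eef_pos: [0.4735, 0.2431, 0.055]
tool_rot: [0.755, 0.656, -0.001, -0.001]
contact_force: [-0.2, -0.4, -0.2]
opening: 0.422
```

>>> jog_arm([
  [[0,0,-0.005],[0,0,0],0.04],
  [[0,0,-0.015],[0,0,0],0.04],
  [[0,0,-0.03],[0,0,0],0.04],
  [[0,0,-0.045],[0,0,0],0.03],
  [[0,0,-0.045],[0,0,0],0],
])

```text
t: 21.3
eef_pos: [0.4762, 0.2438, 0.1042]
tool_rot: [0.755, 0.656, 0.003, 0.001]
contact_force: [-0.4, 0.7, -0.3]
opening: 0.227
```

```bash
python3 - <<'E'
from station import eyes
import cv2,numpy as np,json
s=eyes.snapshot("wrist"); im=s["image"][:,:,::-1];cv2.imwrite("pics/w8.png",im[60:400,120:520])
E
python3 go.py
```

```text
t 21.35 p [0.4753 0.2436 0.1025] yaw 1.430 F [-1.3 -0.4  0.1] T [ 0.01 -0.01  0.01] open 0.139 q6 -1.17
```

View pics/w8.png

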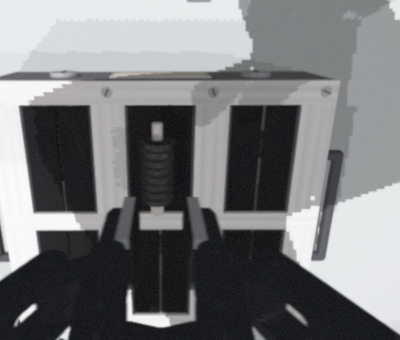

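The second one lies on the flaps of cell 2 (crop (157,165), port 126–195), and cell 3 at the left is shut over the first. I'll turn and press.

>>> jog_arm([
  [[0,0,0],[0,0,0.12],0],
  [[0,0,0],[0,0,0.24],0],
  [[0,0,0],[0,0,0.36],0],
  [[0,0,0],[0,0,0.48],0],
  [[0,0,0],[0,0,0.57],0],
])

```text
t: 21.77
eef_pos: [0.4748, 0.2435, 0.1018]
tool_rot: [0.91, 0.415, 0.001, -0.0]
contact_force: [-0.4, 0.5, 0.1]
opening: -0.002
```

>>> jog_arm([
  [[0,0,0],[0,0,0.12],0],
  [[0,0,0],[0,0,0.24],0],
  [[0,0,0],[0,0,0.36],0],
  [[0,0,0],[0,0,0.48],0],
  [[0,0,0],[0,0,0.57],0],
])

```text
t: 22.18
eef_pos: [0.4742, 0.2433, 0.101]
tool_rot: [0.99, 0.139, 0.0, -0.0]
contact_force: [-0.2, -0.1, -0.4]
opening: 0.002
```

>>> jog_arm([
  [[0,0,0],[0,0,0.12],0],
  [[0,0,0],[0,0,0.24],0],
  [[0,0,0],[0,0,0.36],0],
  [[0,0,0],[0,0,0.42],0],
  [[0,0,0],[0,0,0.42],0],
])

```text
t: 22.6
eef_pos: [0.4737, 0.2432, 0.1003]
tool_rot: [0.998, -0.071, -0.0, -0.0]
contact_force: [0.4, -0.0, -0.2]
opening: 0.001
```

```bash
python3 go.py 0.4715,0.2431,0.06,-0.139
```

```text
t 22.60 p [0.4737 0.2432 0.1003] yaw -0.141 F [ 0.4 -0.  -0.2] T [ 0.    0.01 -0.04] open 0.001 q6 0.40
0.4715,0.2431,0.06,-0.139 calls 1
  shift [-0.0021, 0.0004, 0.0403] turn [-0.001, 0.001, -0.002]
```

>>> jog_arm([
  [[-0.0015,0.001,0.02],[0,0,0],0],
  [[-0.0015,0.001,0.028],[0,0,0],0],
  [[-0.0015,0.001,0.032],[0,0,0],0],
  [[-0.0015,0.001,0.036],[0,0,0],0],
  [[-0.0015,0.001,0.04],[0,0,0],0],
])

```text
t: 23.02
eef_pos: [0.4724, 0.2426, 0.0604]
tool_rot: [0.998, -0.07, -0.0, -0.0]
contact_force: [-0.1, 0.5, 1.6]
opening: 0.0
```

>>> jog_arm([
  [[0,0,0.004],[0,0,0],0],
  [[0,0,0.008],[0,0,0],0],
  [[0,0,0.012],[0,0,0],0],
  [[0,0,0.016],[0,0,0],0],
  [[0,0,0.02],[0,0,0],0],
])

```text
t: 23.43
eef_pos: [0.4724, 0.2426, 0.04]
tool_rot: [0.998, -0.07, -0.0, -0.0]
contact_force: [-0.6, 1.1, 2.1]
opening: 0.002
```

>>> jog_arm([
  [[0,0,0.004],[0,0,0],0],
  [[0,0,0.008],[0,0,0],0],
  [[0,0,0.011],[0,0,0],0],
  [[0,0,0.013],[0,0,0],0],
  [[0,0,0.0145],[0,0,0],0],
])

```text
t: 23.85
eef_pos: [0.4721, 0.2425, 0.025]
tool_rot: [0.998, -0.07, -0.0, -0.0]
contact_force: [0.1, 0.2, 0.0]
opening: 0.001
```

```bash
python3 go.py
```

```text
t 23.85 p [0.4721 0.2425 0.025 ] yaw -0.141 F [0.1 0.2 0. ] T [-0.04  0.02 -0.  ] open 0.001 q6 0.40
```

>>> jog_arm([
  [[0,0,0.001],[0,0,0],0],
  [[0,0,0.0015],[0,0,0],0],
  [[0,0,0.0018],[0,0,0],0],
])

```text
t: 24.1
eef_pos: [0.4721, 0.2425, 0.024]
tool_rot: [0.998, -0.07, -0.001, -0.0]
contact_force: [-3.9, -1.6, 10.8]
opening: 0.001
```

>>> jog_arm([
  [[0,0,-0.02],[0,0,0],0],
  [[0,0,-0.05],[0,0,0],0],
  [[0,0,-0.085],[0,0,0],0],
  [[0,0,-0.12],[0,0,0],0],
  [[0,0,-0.13],[0,0,0],0],
])

```text
t: 24.52
eef_pos: [0.4752, 0.2433, 0.1598]
tool_rot: [0.998, -0.07, 0.004, -0.002]
contact_force: [0.1, 0.6, 0.3]
opening: -0.0
```

>>> jog_arm([
  [[0,0.04,-0.02],[0,0,0],0],
  [[0,0.08,-0.03],[0,0,0],0],
  [[0,0.1,-0.03],[0,0,0],0],
  [[0,0.1,-0.03],[0,0,0],0],
])

```text
t: 24.85
eef_pos: [0.461, 0.1413, 0.19]
tool_rot: [0.997, -0.072, 0.004, -0.001]
contact_force: [0.0, 0.4, 0.4]
opening: 0.002
```

```bash
python3 - <<'E'
from station import eyes
import cv2,numpy as np
w=eyes.snapshot("wrist")["image"][:,:,::-1]; s=eyes.snapshot("scene")["image"][:,:,::-1]
o=np.zeros((420,800,3),np.uint8);o[:,:400]=w[:,80:480];o[:,400:]=s[:,120:520];cv2.imwrite("pics/fin.png",o)
E
python3 go.py
```

```text
t 24.95 p [0.4607 0.1438 0.1891] yaw -0.142 F [ 0.5 -0.3 -1.2] T [-0.02 -0.04  0.03] open -0.001 q6 0.21
```

View pics/fin.png

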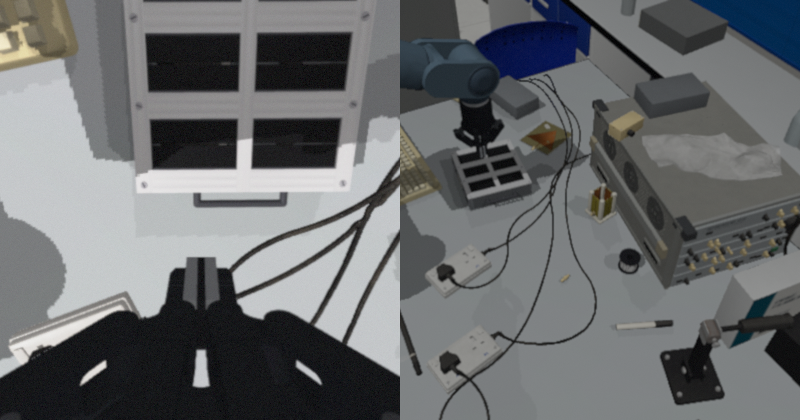

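The final view shows flat, shut flaps on cells 2 and 3 (wrist crop (194,62) and (194,145)), no loose attenuator, the bystanders in place and the hand clear. I'll hand it in.

```bash
python3 -c "
from station import robot
print(robot.job_done())"
```

```text
the job is handed in; nothing more can be done
None
```

Both attenuators are in the return box, one in cell 3 and one in cell 2, and the job was handed in at about 25 s of the 72 s allowed. The hand-in gives no verdict, so the result rests on my own checks.

- **Finding the empty cells:** I probed with shut fingers. Cell 3 was open to 35 mm and cell 2 to 41.6 mm with no force, well past the 25–26 mm where a stored attenuator would stop the fingers. Cells 1, 4, 5 and 6 were not probed.
- **Posting:** I laid each attenuator on its flaps and pressed it down. Each met a firm stop with the fingertips 26 mm below the cover's top, which is where a posted attenuator's top should be. The highest force reading was about 12 N, against the 40 N limit.
- **Last pictures:** The flaps of cells 2 and 3 are shut and flat. No attenuator is left on the bench, and the spool, tower, adapter and marker look undisturbed. The hand was clear of everything at about 0.19 m.

No checks failed. The only disagreement was a few millimetres between camera estimates: about 2 mm for the attenuators, and up to about 5 mm in one rough reading of cell 3.

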